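# Release the safety tab and open the craft case

## Robot

A 6-joint arm with a two-finger parallel gripper is mounted at the origin on the work surface. World frame = base frame: x ahead of the robot, y to its left, z up, the work surface at z = 0. Lengths are in m, angles in rad, forces in N, time in s.
With the tool pointing down it reaches from about 0.3 to 0.775 m from the base axis. Payload 14.6 kg.
Tool frame: the origin (TCP) lies midway between the tips of the shut fingers; the grasp point (between the pads) lies 19 mm behind it; x points along the fingers, z is the direction in which the jaws open and shut, and the axes are right-handed (so a half turn about x gives the same grasp; the last joint's range is limited). The gripper opens to 85 mm and grips with 20 to 120 N. Pads are 22 mm wide; open, the fingers measure 114 mm over their backs; the gripper's body (76 mm by 85 mm) begins 54 mm behind the grasp point. The pads swing forward as they close: fully open they stand 13 mm farther back than shut.
Start: joints at [1.21, 0.3, 1.521, -0, 1.321, -0.067], TCP at [0.159, 0.526, 0.231] pointing down, gripper open.
Joint ranges: [-3.03, 3.03], [-0.79, 2.21], [0.23, 2.52], [-1.04, 4.18], [0, 3.07], [-2.55, 2.55]. Speed limits (rad/s): [2.22, 2.22, 2.57, 3.14, 3.14, 3.14].

## Interface

Orientations are given as a rotation vector (axis times angle).
In Python, from station import robot gives the robot as it stands.
- The arm moves only by the tool send_rows, never from a script. Its argument "moves" is a list of rows, each a list of 3 entries, a list of its own where there are three numbers: the opening, from 0 (shut) to 1 (fully open), then the shift along the tool's x, y, z in m, then the turn, a rotation vector about the tool's x, y, z in rad. In form: [[jaw, [dx, dy, dz], [wx, wy, wz]], ...]. A call has 1 to 8 rows; each row shifts and turns the pose as measured when the row begins, along the tool's axes as they then stand; what a row does not reach is not made up. A row lasts 1/12 s, in which the tool goes at most 41.7 mm and 7.16 degrees, less where a joint would pass 70% of its speed; a pose out of reach is approached as far as the arm can. A call with a gripper value outside its range is refused whole. The fingers move at their own pace and stop on an object; the grip force is fixed at half the most. Time passes only in rows, so rows that do not move let the fingers close. It gives the time, the measured TCP pose, the force and the opening at its end, in the units of the state.
- robot.sense(): the state, without advancing time (a new reading comes with each control period).
- robot.get_image(name): name is "side" or "top" or "wrist"; returns the picture (420x560x3 uint8, blue, green, red); there is no depth.
- robot.calibration(name): a dict with "fx", "fy", "cx", "cy" (pixels), "R" (3x3) and "t" (3): a world point X has camera coordinates R X + t. Camera axes: x right, y down, z forward; pixel columns grow to the right and rows downward; lengths in m; the calibration is good to about 2 mm. A picture is of the moment at which its call begins: read the wrist's pose just before it. calibration takes no time and is no camera call; for the wrist camera it gives the pose at the moment of the call.
- robot.hand_in(): hands the job in, once; it reports no verdict.
The state is a dict: "time": time; "q": joint angles; "dq": joint speeds; "effort": joint torques, N m; "position": TCP position; "ee_rot": TCP orientation; "force": force on the tool from outside, world axes, zero at the start; "torque": the same for the moment, N m; "grip_width": opening from 0.0 (shut) to 1.0 (fully open).
Only numpy, scipy, OpenCV 4.12 (cv2) and the standard library are available. Lean on these libraries where they do the work, as an engineer would, in place of code of your own. Each camera call takes 0.05 s, during which the arm holds its last target.

## Task

Open the blue craft case. Gently slide the red safety tab on its lid to the left as seen from the robot (away from its locked end) until you feel it come up against its rubber stop, then lift the orange latch handle upright, and with it raise the lid until it stands open by at least 35 degrees on its stiff hinge; let go and leave it standing open with the handle up. Do not force the tab or the locked handle, and leave the things standing around the case where they are, upright.

Things in the scene. Friction and masses are not known exactly. Their poses are not given: they have to be found in the camera images.
- case: Blue hard-shell craft case, fixed to the table. Origin: centre of its underside, on the table. Axes: x from its front (latch side, facing the robot) to its back (lid hinge), y to its left as seen from the robot, z up. 200 mm (x) by 280 mm (y); lower part 75 mm high, shut lid 30 mm more: the lid's top is 105 mm up. Front face at x = -100 mm. Turned by up to 0.3 rad.
- tab (a joint): Safety tab sliding on the lid: position in m along the case's +y; 0 to 0.004 at the start (locked). Slides with about 10 N, stays where left. It draws a hidden bolt from under the latch. The latch comes free at some position between 0.008 and 0.028, different each time and not to be seen (hidden adjusting screw); 2 mm further the bolt meets the rubber stop.
- tab_knob (a point): Centre of the tab's red upright grip, 24 mm (x) by 12 mm (y, the way it slides) by 23 mm tall; it stands on the lid's top, its top end is 129 mm above the table. Axes as the case's. With the tab at 0 and the lid shut it lies at x = -65, y = -17, z = 117.5 mm from the case's origin.
- stop: Springy rubber stop hidden inside the lid. The tab's bolt meets it 2 mm after the latch is free; it pushes back with about 10 N per mm, which can be felt at the tab. More than 15 N against it (beyond the 10 N of sliding) breaks the tab. Its place does not tell how far the tab must go. Nothing to handle.
- lever (a joint): Orange latch handle hinged on the lid's front: angle in rad, 0 = level, pointing to the case's front (-x); grows as it swings up; stop at 1.5 (upright). Until the tab is released it is blocked within 0.1, and more than 25 N of lift on its bar then breaks it. Freed, it turns with about 1 N at the bar and stays where left. Its toe holds the lid shut until it is lifted by about 0.4.
- lever_bar (a point): Centre of the handle's round cross bar: 12 mm thick, along the case's y, 76 mm free between two side arms. Axes as the handle's. It lies 62 mm from the handle's hinge line, which is at x = -118, z = 87 mm from the case's origin while the lid is shut. Handle down: bar at x = -180, y = 0, z = 87 mm; upright: z = 149 mm.
- lid (a joint): Lid of the case, hinged along its back top edge: angle in rad, 0 shut, grows as it opens, stop at 1.3. A stiff hinge: about 6 to 10 N of lift at the front edge moves it, and it stays where it is left.
- lid_hinge (a point): Middle of the lid's hinge line (which runs along the case's y), at x = 100, y = 0, z = 75 mm from the case's origin.
- mug_mid (a point): White mug, 80 mm wide, 95 mm tall, half-way up. Bystander.
- bead_jar_mid (a point): Amber glass jar with a white cap, 56 mm wide, 75 mm tall, half-way up. Bystander.
- spool_red_center (a point): Red thread spool with wooden ends, 34 mm wide, 50 mm tall, half-way up. Bystander.
- spool_green_center (a point): Green thread spool with wooden ends, 34 mm wide, 50 mm tall, half-way up. Bystander.
- mushroom_mid (a point): Wooden darning mushroom, 64 mm wide, 66 mm tall, half-way up. Bystander.
- pin_tray_mid (a point): White open tray, 100 by 70 by 25 mm, half-way up. Bystander.

How it is judged:
By the outcome, as a careful person would: the job done as asked, in the order asked, and still so for the second after the job is handed in, with the robot touching nothing.
It also fails if it takes over 59 s, if anything falls off the work surface, if the arm or the gripper's body presses on something with over 40 N, if the wrist force passes 120 N, or if a joint passes its speed limit or range.

## Working session

There is one attempt and no reset: what is moved stays moved. The work goes in short steps, Python scripts to look and compute and a tool call to move; the robot and the scene stay as the last step left them, time stands still between calls to the robot, and variables do not carry over. Pictures are saved under pics/ and viewed, and the job is handed in when it is done.

Besides the shell and the picture viewer there is one more tool, called after "Emit:" as a command line: name --argument value ..., lists and objects as JSON in quotes. send_rows: Moves the arm, as the interface text tells. Its arguments: {"type":"object","properties":{"moves":{"type":"array","items":{"type":"array"}}},"required":["moves"]}

```bash
ls; mkdir -p pics; python3 - <<'E'
from station import robot
import cv2
for n in ["side","top"]:
    im=robot.get_image(n); cv2.imwrite(f"pics/{n}0.png",im)
    c=robot.calibration(n); print(n,c)
print(robot.sense())
E
```

```text
pics
side {'fx': 418.6162000600054, 'fy': 418.6162000600054, 'cx': 282.936414123208, 'cy': 205.91720094816517, 'R': array([[ 0.99901228, -0.04263083, -0.01253326],
       [-0.04051717, -0.75813875, -0.65083331],
       [ 0.01824361,  0.65069828, -0.7591172 ]]), 't': array([-0.51688933,  0.08457726,  1.1347753 ])}
top {'fx': 381.4063640756205, 'fy': 381.4063640756205, 'cx': 275.90496712497486, 'cy': 214.6146970403494, 'R': array([[-0.00441789, -0.99995485,  0.00841298],
       [-0.99840297,  0.00393689, -0.05635608],
       [ 0.05632041, -0.00864852, -0.99837529]]), 't': array([0.01103455, 0.5256951 , 1.16240951])}
{'time': 0.1, 'q': array([ 1.21039743e+00,  3.00406840e-01,  1.52151456e+00,  6.49020630e-06,
        1.32070995e+00, -6.65866934e-02]), 'dq': array([ 0.00055864, -0.00060373, -0.00334026, -0.00052175,  0.00306273,
        0.00099927]), 'effort': array([ 8.75408259e-04, -5.44369340e+01, -3.62374735e+01, -7.60972239e-05,
        3.04227244e-03,  1.05080284e-05]), 'position': array([0.15920186, 0.52623555, 0.23078471]), 'ee_rot': array([-0.99067631,  1.33488616,  0.98975105]), 'force': array([ 0.03895757, -0.08353564, -0.58831611]), 'torque': array([-0.02262227, -0.04909132,  0.03268576]), 'grip_width': 0.9996086931157385}
```

View pics/side0.png

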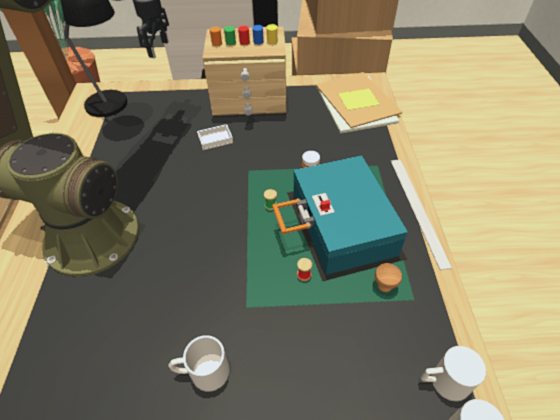

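View pics/top0.png

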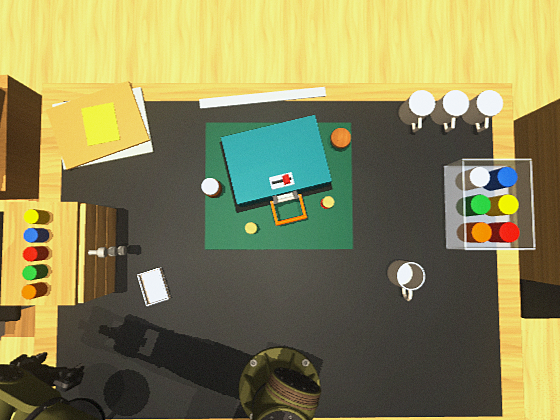

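The top view shows the teal case at about (277,160), its red knob near (287,179) and the orange handle bar near (290,220). The case is turned a little counter-clockwise. The spools are near (251,228) and (328,202), close to the front corners, the jar is at (211,187) and the mushroom at (341,138).

```bash
cat > h.py <<'E'
import numpy as np, cv2
from scipy.spatial.transform import Rotation as Rn
def ray(c,u,v,z):
    R=np.array(c["R"]);t=np.array(c["t"])
    o=-R.T@t; d=R.T@np.array([(u-c["cx"])/c["fx"],(v-c["cy"])/c["fy"],1.0])
    return o+d*(z-o[2])/d[2]
def proj(c,X):
    p=np.array(c["R"])@np.array(X)+np.array(c["t"]); return np.array([c["fx"]*p[0]/p[2]+c["cx"],c["fy"]*p[1]/p[2]+c["cy"]])
def tri(c1,p1,c2,p2):
    P=[np.array([[c["fx"],0,c["cx"]],[0,c["fy"],c["cy"]],[0,0,1]])@np.c_[np.array(c["R"]),np.array(c["t"])] for c in (c1,c2)]
    X=cv2.triangulatePoints(P[0],P[1],np.array(p1,float).reshape(2,1),np.array(p2,float).reshape(2,1)); return (X[:3]/X[3]).ravel()
E
python3 - <<'E'
from station import robot
from h import *
ct=robot.calibration("top"); cs=robot.calibration("side")
t=cv2.imread("pics/top0.png"); s=cv2.imread("pics/side0.png")
def mask(im,lo,hi,box):
    h=cv2.cvtColor(im,cv2.COLOR_BGR2HSV); m=cv2.inRange(h,np.array(lo),np.array(hi)); b=np.zeros_like(m); x0,y0,x1,y1=box; b[y0:y1,x0:x1]=m[y0:y1,x0:x1]; return b
h=cv2.cvtColor(t,cv2.COLOR_BGR2HSV); print(h[150,270],h[219,290],h[180,288],h[140,215])
m=mask(t,(85,120,90),(100,255,255),(200,100,360,240))
cn=max(cv2.findContours(m,cv2.RETR_EXTERNAL,cv2.CHAIN_APPROX_NONE)[0],key=cv2.contourArea)
hull=cv2.convexHull(cn); q=cv2.approxPolyDP(hull,6,True)[:,0]; print("quad",q.tolist())
for p in q: print(np.round(ray(ct,*p,0.105),4))
r=cv2.minAreaRect(cn);print(r)
# orange bar
for nm,im,c,box in(("top",t,ct,(260,185,320,235)),("side",s,cs,(265,190,325,240))):
    m=mask(im,(8,150,120),(22,255,255),box); cn=max(cv2.findContours(m,cv2.RETR_EXTERNAL,cv2.CHAIN_APPROX_NONE)[0],key=cv2.contourArea)
    print(nm,"orange",cv2.boundingRect(cn),cv2.minAreaRect(cn),[ [p.tolist(),np.round(ray(c,*p,.087),4).tolist()] for p in cv2.boxPoints(cv2.minAreaRect(cn))])
for nm,im,c,box in(("top",t,ct,(270,170,305,192)),("side",s,cs,(305,185,345,225))):
    h=cv2.cvtColor(im,cv2.COLOR_BGR2HSV); m=cv2.bitwise_or(mask(im,(0,150,90),(6,255,255),box),mask(im,(174,150,90),(180,255,255),box))
    ys,xs=np.nonzero(m); print(nm,"red",len(xs),xs.mean(),ys.mean(),xs.min(),xs.max(),ys.min(),ys.max(),ray(c,xs.mean(),ys.mean(),.129))
T=cv2.resize(t[100:250,195:365],None,fx=4.5,fy=4,interpolation=cv2.INTER_CUBIC); cv2.imwrite("pics/tz.png",T)
S=cv2.resize(s[140:310,240:420],None,fx=4,fy=3.5,interpolation=cv2.INTER_CUBIC); cv2.imwrite("pics/sz.png",S)
E
```

```text
[ 91 170 183] [ 17 255 252] [  2 220 249] [ 74 132 129]
quad [[314, 115], [331, 180], [237, 203], [221, 137]]
[ 0.809  -0.1019  0.105 ]
[ 0.6194 -0.1488  0.105 ]
[0.5543 0.1204 0.105 ]
[0.7451 0.1667 0.105 ]
((275.867919921875, 158.73483276367188), (68.85708618164062, 98.03337860107422), 76.32868957519531)
top orange (270, 194, 37, 32) ((288.2059020996094, 209.32354736328125), (24.98116683959961, 32.25723648071289), 75.96376037597656) [[[269.5294189453125, 201.11766052246094], [0.561, 0.0278, 0.087]], [[300.82354736328125, 193.2941436767578], [0.5835, -0.0633, 0.087]], [[306.88238525390625, 217.52943420410156], [0.5128, -0.0803, 0.087]], [[275.5882568359375, 225.3529510498047], [0.4906, 0.0105, 0.087]]]
side orange (272, 199, 35, 35) ((289.0917053222656, 215.84066772460938), (31.23396110534668, 27.891441345214844), 74.93151092529297) [[[271.56549072265625, 204.3861846923828], [0.4896, 0.016, 0.087]], [[298.4979248046875, 197.13514709472656], [0.5611, 0.0374, 0.087]], [[306.617919921875, 227.29515075683594], [0.5745, -0.0637, 0.087]], [[279.68548583984375, 234.5461883544922], [0.507, -0.0826, 0.087]]]
top red 60 285.75 179.15 282 289 174 184 [ 0.61870641 -0.01819813  0.129     ]
side red 85 324.5882352941176 205.08235294117648 320 329 200 210 [ 0.62022912 -0.02962287  0.129     ]
```

View pics/tz.png

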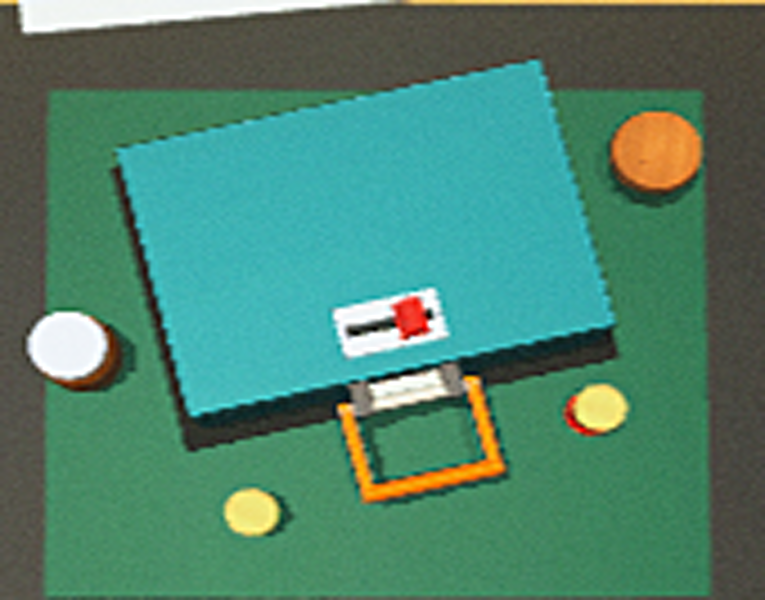

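View pics/sz.png

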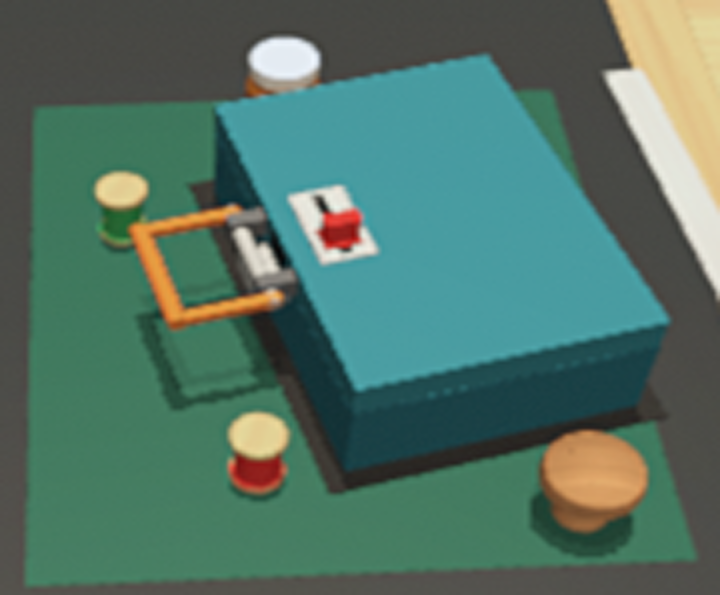

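```bash
cat >> h.py <<'E'
YAW=0.2386; ORG=np.array([0.682,0.0092,0]);
CX=np.array([np.cos(YAW),np.sin(YAW),0]);CY=np.array([-np.sin(YAW),np.cos(YAW),0]);CZ=np.array([0,0,1.])
def W(x,y,z): return ORG+CX*x+CY*y+CZ*z
def C(X): d=np.array(X)-ORG; return np.array([d@CX,d@CY,d@CZ])
def Rot(xa,za):
    xa=np.array(xa,float);za=np.array(za,float);return np.c_[xa,np.cross(za,xa),za]
def plan(s,pos,R,n):
    R0=Rn.from_rotvec(s["ee_rot"]).as_matrix(); p0=np.array(s["position"])
    rv=Rn.from_matrix(R0.T@R).as_rotvec(); print("total shift(tool)",np.round(R0.T@(pos-p0),4),"rot deg",np.round(np.degrees(rv),1),"rotvec",np.round(rv,3))
    for k in range(n):
        Rk=R0@Rn.from_rotvec(rv*k/n).as_matrix()
        print("[%s],[%s]"%(", ".join("%.4f"%v for v in Rk.T@(pos-p0)/n),", ".join("%.3f"%v for v in rv/n)))
E
python3 - <<'E'
from station import robot
from h import *
s=robot.sense(); R=Rn.from_rotvec(s["ee_rot"]).as_matrix(); print(R.round(3))
for sg in (1,-1):
    Rt=Rot([0,0,-1],sg*CX); plan(s,W(-.065,-.060,.20),Rt,16)
ct=robot.calibration("top")
for nm,px in (("jar",(211,187)),("sg",(251,228)),("sr",(328,202)),("mush",(341,138))): print(nm,C(ray(ct,*px,.06)).round(3))
E
```

```text
[[-0.    -0.957  0.29 ]
 [-0.001  0.29   0.957]
 [-1.     0.    -0.001]]
total shift(tool) [ 0.0312 -0.6246 -0.4281] rot deg [59.5 -0.1  0. ] rotvec [ 1.038e+00 -1.000e-03  0.000e+00]
[0.0019, -0.0390, -0.0268],[0.065, -0.000, 0.000]
[0.0019, -0.0407, -0.0242],[0.065, -0.000, 0.000]
[0.0019, -0.0422, -0.0215],[0.065, -0.000, 0.000]
[0.0019, -0.0435, -0.0187],[0.065, -0.000, 0.000]
[0.0019, -0.0446, -0.0158],[0.065, -0.000, 0.000]
[0.0019, -0.0455, -0.0129],[0.065, -0.000, 0.000]
[0.0019, -0.0463, -0.0099],[0.065, -0.000, 0.000]
[0.0019, -0.0468, -0.0069],[0.065, -0.000, 0.000]
[0.0019, -0.0472, -0.0039],[0.065, -0.000, 0.000]
[0.0019, -0.0473, -0.0008],[0.065, -0.000, 0.000]
[0.0019, -0.0473, 0.0023],[0.065, -0.000, 0.000]
[0.0019, -0.0470, 0.0053],[0.065, -0.000, 0.000]
[0.0019, -0.0466, 0.0084],[0.065, -0.000, 0.000]
[0.0019, -0.0459, 0.0114],[0.065, -0.000, 0.000]
[0.0019, -0.0451, 0.0143],[0.065, -0.000, 0.000]
[0.0019, -0.0441, 0.0172],[0.065, -0.000, 0.000]
total shift(tool) [ 0.0312 -0.6246 -0.4281] rot deg [-1.205e+02 -0.000e+00 -1.000e-01] rotvec [-2.103e+00 -1.000e-03 -1.00
[... 237 characters left out ...]
427],[-0.131, -0.000, -0.000]
[0.0020, -0.0146, -0.0450],[-0.131, -0.000, -0.000]
[0.0020, -0.0085, -0.0466],[-0.131, -0.000, -0.000]
[0.0020, -0.0024, -0.0473],[-0.131, -0.000, -0.000]
[0.0019, 0.0039, -0.0472],[-0.131, -0.000, -0.000]
[0.0019, 0.0100, -0.0463],[-0.131, -0.000, -0.000]
[0.0019, 0.0160, -0.0445],[-0.131, -0.000, -0.000]
[0.0019, 0.0217, -0.0421],[-0.131, -0.000, -0.000]
[0.0019, 0.0270, -0.0389],[-0.131, -0.000, -0.000]
[0.0019, 0.0319, -0.0350],[-0.131, -0.000, -0.000]
[0.0019, 0.0362, -0.0305],[-0.131, -0.000, -0.000]
[0.0019, 0.0399, -0.0255],[-0.131, -0.000, -0.000]
jar [-0.028  0.205  0.06 ]
sg [-0.175  0.119  0.06 ]
sr [-0.155 -0.122  0.06 ]
mush [ 0.023 -0.208  0.06 ]
```

Emit:
send_rows --moves '[[0,[0.002,-0.034,-0.022],[0.07,0,0]],[0,[0.002,-0.035,-0.02],[0.07,0,0]],[0,[0.002,-0.037,-0.018],[0.07,0,0]],[0,[0.002,-0.038,-0.015],[0.07,0,0]],[0,[0.002,-0.039,-0.013],[0.07,0,0]],[0,[0.002,-0.039,-0.01],[0.07,0,0]],[0,[0.002,-0.04,-0.008],[0.07,0,0]],[0,[0.002,-0.04,-0.005],[0.07,0,0]]]'

```text
time: 0.77
position: [0.3624, 0.2676, 0.2119]
ee_rot: [-0.553, 1.504, 0.55]
force: [1.1, 0.5, -0.5]
grip_width: -0.001
```

```bash
python3 - <<'E'
from station import robot
from h import *
s=robot.sense(); print(s["q"].round(3),s["position"].round(3),s["grip_width"],s["time"])
plan(s,W(-.065,-.060,.20),Rot([0,0,-1],CX),12)
E
```

```text
[ 5.550e-01  9.800e-02  1.811e+00 -1.000e-03  1.238e+00 -1.490e-01] [0.362 0.268 0.212] -0.0006345102140690864 0.7667
total shift(tool) [ 0.0121 -0.4283 -0.009 ] rot deg [26.7 -0.2  0.1] rotvec [ 0.466 -0.004  0.001]
[0.0010, -0.0357, -0.0007],[0.039, -0.000, 0.000]
[0.0010, -0.0357, 0.0006],[0.039, -0.000, 0.000]
[0.0010, -0.0356, 0.0020],[0.039, -0.000, 0.000]
[0.0010, -0.0355, 0.0034],[0.039, -0.000, 0.000]
[0.0010, -0.0354, 0.0048],[0.039, -0.000, 0.000]
[0.0010, -0.0352, 0.0062],[0.039, -0.000, 0.000]
[0.0010, -0.0349, 0.0075],[0.039, -0.000, 0.000]
[0.0010, -0.0346, 0.0089],[0.039, -0.000, 0.000]
[0.0010, -0.0342, 0.0102],[0.039, -0.000, 0.000]
[0.0010, -0.0338, 0.0115],[0.039, -0.000, 0.000]
[0.0010, -0.0333, 0.0128],[0.039, -0.000, 0.000]
[0.0010, -0.0328, 0.0141],[0.039, -0.000, 0.000]
```

Emit:
send_rows --moves '[[0,[0.001,-0.037,-0.001],[0.04,0,0]],[0,[0.001,-0.037,0.001],[0.04,0,0]],[0,[0.001,-0.037,0.002],[0.04,0,0]],[0,[0.001,-0.037,0.003],[0.04,0,0]],[0,[0.001,-0.037,0.005],[0.04,0,0]],[0,[0.001,-0.037,0.006],[0.04,0,0]],[0,[0.001,-0.037,0.008],[0.04,0,0]],[0,[0.001,-0.037,0.009],[0.04,0,0]]]'

```text
time: 1.43
position: [0.5527, 0.0171, 0.2024]
ee_rot: [-0.288, 1.557, 0.285]
force: [0.9, 1.6, -0.2]
grip_width: 0.001
```

```bash
python3 - <<'E'
from station import robot
from h import *
s=robot.sense(); print(s["q"].round(3),s["position"].round(3),s["grip_width"],s["time"])
plan(s,W(-.065,-.060,.20),Rot([0,0,-1],CX),5)
E
```

```text
[-0.034  0.334  1.545 -0.004  1.267 -0.397] [0.553 0.017 0.202] 0.0006303678431751597 1.4333
total shift(tool) [ 0.0022 -0.1049  0.046 ] rot deg [ 7.2 -0.3  0.1] rotvec [ 0.126 -0.006  0.002]
[0.0004, -0.0210, 0.0092],[0.025, -0.001, 0.000]
[0.0005, -0.0207, 0.0097],[0.025, -0.001, 0.000]
[0.0005, -0.0205, 0.0102],[0.025, -0.001, 0.000]
[0.0005, -0.0202, 0.0108],[0.025, -0.001, 0.000]
[0.0005, -0.0199, 0.0113],[0.025, -0.001, 0.000]
```

Emit:
send_rows --moves '[[0,[0,-0.024,0.01],[0.03,0,0]],[0,[0,-0.024,0.011],[0.03,0,0]],[0,[0,-0.024,0.012],[0.03,0,0]],[0,[0,-0.022,0.012],[0.02,0,0]],[0,[0,-0.01,0.004],[0.02,0,0]],[0,[0,0,0],[0,0,0]]]'

```text
time: 1.93
position: [0.6356, -0.0791, 0.1978]
ee_rot: [-0.173, 1.575, 0.17]
force: [-0.5, -0.5, -0.8]
grip_width: -0.002
```

```bash
python3 - <<'E'
from station import robot
from h import *
c=robot.calibration("wrist"); im=robot.get_image("wrist"); cv2.imwrite("pics/w1.png",im)
import pickle; pickle.dump(c,open("w1.pkl","wb"))
s=robot.sense(); print(s["q"].round(3),C(s["position"]).round(4),s["force"],s["time"])
plan(s,W(-.065,-.060,.20),Rot([0,0,-1],CX),1)
for n,P in (("knob",W(-.065,-.017,.129)),("bar",W(-.18,0,.087)),("corn",W(-.1,-.14,.105)),("corn2",W(-.1,.14,.105))): print(n,proj(c,P))
E
```

```text
[-0.178  0.534  1.272 -0.005  1.346 -0.396] [-0.0663 -0.0739  0.1977] [ 0.55176867 -0.3818389  -0.41397493] 1.9833
total shift(tool) [-0.0023  0.0139  0.001 ] rot deg [-1.1 -0.7  0. ] rotvec [-0.019 -0.011  0.   ]
[-0.0023, 0.0139, 0.0010],[-0.019, -0.011, 0.000]
knob [279.16579543 129.71627391]
bar [115.30348607 106.06922681]
corn [236.4498404  296.96760064]
corn2 [ 208.99784827 -167.30604378]
```

View pics/w1.png

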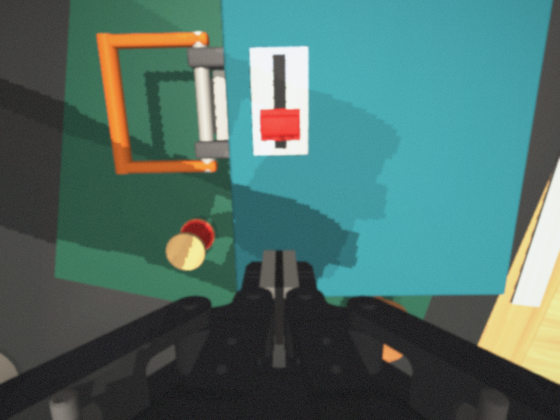

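The wrist view shows the bar centred at about (113,104) against a predicted (115,106). The right front corner of the lid is at about (238,296), against (236,297). The red knob covers rows 109–141 around column 280. My case pose is good to about 2 mm.

```bash
python3 - <<'E'
from h import *
import pickle
c=pickle.load(open("w1.pkl","rb")); im=cv2.imread("pics/w1.png")
cam=-np.array(c["R"]).T@np.array(c["t"]); print("cam",C(cam))
cv2.imwrite("pics/w1k.png",cv2.resize(im[40:165,240:320],None,fx=6,fy=4.8,interpolation=cv2.INTER_NEAREST))
h=cv2.cvtColor(im,cv2.COLOR_BGR2HSV)
for r in range(104,146,2): print(r,h[r,280],end=" ")
print()
for r in (109,118,122,130,140): print(r,C(ray(c,280,r,.129)).round(4),C(ray(c,280,r,.106)).round(4))
E
```

```text
cam [-0.06281874 -0.00902769  0.34064213]
104 [15 20 75] 106 [ 3 31 81] 108 [  1 163 175] 110 [  2 184 240] 112 [  1 183 242] 114 [  1 186 237] 116 [  1 195 239] 118 [  2 177 243] 120 [  2 172 242] 122 [  2 175 242] 124 [  2 178 242] 126 [  2 182 242] 128 [  2 183 243] 130 [  1 188 242] 132 [  1 192 242] 134 [  1 201 230] 136 [  2 203 201] 138 [  1 195 218] 140 [  1 175 184] 142 [11 50 81] 144 [30 14 71] 
109 [-0.0643 -0.0052  0.129 ] [-0.0644 -0.0048  0.106 ]
118 [-0.0644 -0.0103  0.129 ] [-0.0645 -0.0104  0.106 ]
122 [-0.0644 -0.0126  0.129 ] [-0.0646 -0.013   0.106 ]
130 [-0.0645 -0.0172  0.129 ] [-0.0647 -0.0181  0.106 ]
140 [-0.0646 -0.023   0.129 ] [-0.0648 -0.0245  0.106 ]
```

View pics/w1k.png

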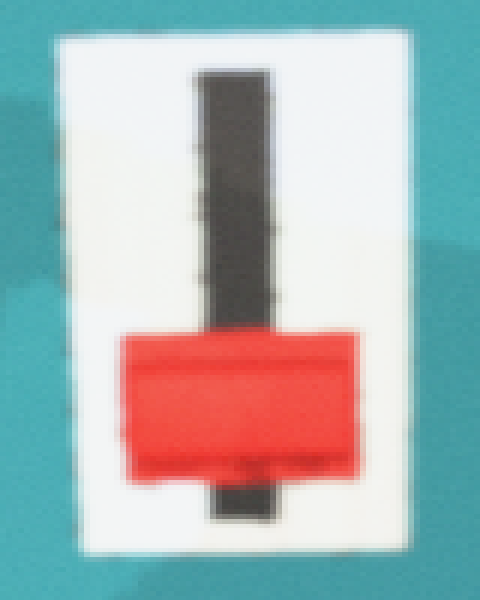

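```bash
python3 - <<'E'
from station import robot
from h import *
s=robot.sense(); plan(s,W(-.065,-.050,.113),Rot([0,0,-1],CX),6)
E
```

```text
total shift(tool) [0.0847 0.0239 0.0018] rot deg [-1.1 -0.7  0. ] rotvec [-0.019 -0.011  0.   ]
[0.0141, 0.0040, 0.0003],[-0.003, -0.002, 0.000]
[0.0141, 0.0040, 0.0003],[-0.003, -0.002, 0.000]
[0.0141, 0.0040, 0.0003],[-0.003, -0.002, 0.000]
[0.0141, 0.0040, 0.0003],[-0.003, -0.002, 0.000]
[0.0141, 0.0040, 0.0002],[-0.003, -0.002, 0.000]
[0.0141, 0.0040, 0.0002],[-0.003, -0.002, 0.000]
```

Emit:
send_rows --moves '[[0,[0.016,0.004,0],[-0.005,-0.003,0]],[0,[0.016,0.004,0],[-0.005,-0.003,0]],[0,[0.016,0.004,0],[-0.005,-0.003,0]],[0,[0.015,0.004,0],[-0.004,-0.002,0]],[0,[0.012,0.004,0],[0,0,0]],[0,[0.007,0.002,0],[0,0,0]],[0,[0,0,0],[0,0,0]]]'

```text
time: 2.57
position: [0.6257, -0.0502, 0.113]
ee_rot: [-0.195, 1.562, 0.196]
force: [0.3, 0.6, 0.4]
grip_width: -0.002
```

```bash
python3 - <<'E'
from station import robot
from h import *
s=robot.sense(); print(C(s["position"]).round(4),s["force"].round(2),[s["force"]@a for a in (CX,CY)]); plan(s,W(-.065,-.036,.113),Rot([0,0,-1],CX),1)
E
```

```text
[-0.0688 -0.0444  0.113 ] [0.31 0.62 0.39] [np.float64(0.45032494190922057), np.float64(0.5293318542469222)]
total shift(tool) [-0.      0.0084  0.0039] rot deg [ 0.6 -0.  -0. ] rotvec [ 0.01 -0.   -0.  ]
[-0.0000, 0.0084, 0.0039],[0.010, -0.000, -0.000]
```

Emit:
send_rows --moves '[[0,[0,0.002,0.002],[0.01,0,0]],[0,[0,0.002,0.001],[0,0,0]],[0,[0,0.002,0.001],[0,0,0]],[0,[0,0,0],[0,0,0]]]'

```text
time: 2.9
position: [0.6287, -0.0418, 0.1155]
ee_rot: [-0.188, 1.561, 0.188]
force: [-0.4, -0.0, -0.2]
grip_width: -0.002
```

```bash
cat > st.py <<'E'
from station import robot
from h import *
s=robot.sense(); print(C(s["position"]).round(4),"F case",[round(float(s["force"]@a),2) for a in (CX,CY,CZ)],round(s["time"],2))
E
python3 st.py
```

```text
[-0.0639 -0.037   0.1155] F case [-0.36, 0.06, -0.18] 2.9
```

Emit:
send_rows --moves '[[0,[0.002,0.001,0],[0,0,0]],[0,[0,0.001,0],[0,0,0]],[0,[0,0.001,0],[0,0,0]]]'

```text
time: 3.15
position: [0.6286, -0.0389, 0.1147]
ee_rot: [-0.188, 1.558, 0.187]
force: [0.4, 0.2, -1.2]
grip_width: -0.0
```

```bash
python3 st.py
```

```text
[-0.0633 -0.0342  0.1147] F case [0.4, 0.06, -1.21] 3.15
```

Emit:
send_rows --moves '[[0,[0,0.001,0],[0,0,0]],[0,[0,0.001,0],[0,0,0]]]'

```text
time: 3.32
position: [0.6281, -0.037, 0.1148]
ee_rot: [-0.188, 1.558, 0.187]
force: [0.5, 0.2, 0.6]
grip_width: -0.004
```

```bash
python3 st.py
```

```text
[-0.0633 -0.0321  0.1148] F case [0.5, 0.05, 0.58] 3.32
```

Emit:
send_rows --moves '[[0,[0,0.001,0],[0,0,0]],[0,[0,0.001,0],[0,0,0]]]'

```text
time: 3.48
position: [0.6277, -0.0358, 0.1149]
ee_rot: [-0.189, 1.558, 0.186]
force: [3.7, -9.8, -2.1]
grip_width: 0.003
```

```bash
python3 st.py
```

```text
[-0.0634 -0.0309  0.1149] F case [1.3, -10.39, -2.1] 3.48
```

Emit:
send_rows --moves '[[0,[0,0.001,0],[0,0,0]],[0,[0,0.001,0],[0,0,0]],[0,[0,0.001,0],[0,0,0]]]'

```text
time: 3.73
position: [0.6277, -0.0359, 0.1149]
ee_rot: [-0.192, 1.556, 0.18]
force: [3.3, -6.4, -0.6]
grip_width: -0.002
```

```bash
python3 st.py
```

```text
[-0.0634 -0.031   0.1149] F case [1.7, -7.04, -0.62] 3.73
```

Emit:
send_rows --moves '[[0,[0,0.001,0],[0,0,0]],[0,[0,0.001,0],[0,0,0]]]'

```text
time: 3.9
position: [0.6277, -0.0359, 0.115]
ee_rot: [-0.194, 1.555, 0.177]
force: [2.1, -6.2, -2.0]
grip_width: -0.001
```

```bash
python3 st.py
```

```text
[-0.0634 -0.031   0.115 ] F case [0.6, -6.56, -2.05] 3.9
```

```bash
cat >> st.py <<'E'
if __import__("sys").argv[1:]:
    R=Rn.from_rotvec(s["ee_rot"]).as_matrix(); print("rot fix",Rn.from_matrix(R.T@Rot([0,0,-1],CX)).as_rotvec().round(3))
E
python3 st.py 1
```

```text
[-0.0634 -0.031   0.115 ] F case [0.6, -6.56, -2.05] 3.9
rot fix [-0.002  0.007  0.011]
```

Emit:
send_rows --moves '[[0,[0,0.0015,0],[0,0,0]],[0,[0,0.0015,0],[0,0,0]]]'

```text
time: 4.07
position: [0.6276, -0.0356, 0.115]
ee_rot: [-0.196, 1.553, 0.173]
force: [3.4, -9.5, -2.6]
grip_width: -0.0
```

```bash
python3 st.py 1
```

```text
[-0.0634 -0.0307  0.115 ] F case [1.07, -9.99, -2.61] 4.07
rot fix [-0.004  0.008  0.016]
```

Emit:
send_rows --moves '[[0,[0,0.002,0],[0,0.002,0.005]],[0,[0,0.002,0],[0,0.002,0.005]]]'

```text
time: 4.23
position: [0.6273, -0.0344, 0.115]
ee_rot: [-0.191, 1.557, 0.176]
force: [3.1, -8.9, -2.2]
grip_width: -0.001
```

```bash
python3 st.py 1
```

```text
[-0.0635 -0.0294  0.115 ] F case [0.93, -9.4, -2.17] 4.23
rot fix [-0.005  0.005  0.01 ]
```

Emit:
send_rows --moves '[[0,[0,0.002,0],[0,0.002,0.005]],[0,[0,0.002,0],[0,0.002,0.005]]]'

```text
time: 4.4
position: [0.627, -0.0332, 0.1149]
ee_rot: [-0.185, 1.561, 0.179]
force: [3.6, -9.6, -2.3]
grip_width: 0.003
```

```bash
python3 st.py 1
```

```text
[-0.0635 -0.0282  0.1149] F case [1.22, -10.22, -2.27] 4.4
rot fix [-0.006  0.002  0.004]
```

Emit:
send_rows --moves '[[0,[0,0.002,0],[0,0.001,0.003]],[0,[0,0.002,0],[0,0.001,0.003]],[0,[0,0.002,0],[0,0.001,0.003]],[0,[0,0.002,0],[0,0.001,0.003]]]'

```text
time: 4.73
position: [0.6264, -0.031, 0.1149]
ee_rot: [-0.18, 1.563, 0.18]
force: [3.3, -9.3, -2.4]
grip_width: -0.003
```

```bash
python3 st.py 1
```

```text
[-0.0635 -0.0259  0.1149] F case [0.99, -9.84, -2.44] 4.73
rot fix [-0.009 -0.     0.   ]
```

Emit:
send_rows --moves '[[0,[0,0.002,0],[0,0.001,0.003]],[0,[0,0.002,0],[0,0.001,0.003]],[0,[0,0.002,0],[0,0.001,0.003]]]'

```text
time: 4.98
position: [0.626, -0.0293, 0.1148]
ee_rot: [-0.176, 1.565, 0.18]
force: [3.7, -10.1, -3.1]
grip_width: 0.005
```

```bash
python3 st.py 1
```

```text
[-0.0636 -0.0242  0.1148] F case [1.22, -10.67, -3.09] 4.98
rot fix [-0.012 -0.002 -0.002]
```

Steady sliding at about 10 N. I'll continue in short calls and watch for a rise in force.

Emit:
send_rows --moves '[[0,[0,0.002,0],[-0.002,0,0.001]],[0,[0,0.002,0],[-0.002,0,0.001]],[0,[0,0.002,0],[-0.002,0,0.001]]]'

```text
time: 5.23
position: [0.6256, -0.0277, 0.1149]
ee_rot: [-0.182, 1.563, 0.18]
force: [3.7, -9.2, -1.7]
grip_width: 0.001
```

```bash
python3 st.py 1
```

```text
[-0.0635 -0.0225  0.1149] F case [1.43, -9.83, -1.69] 5.23
rot fix [-0.008  0.     0.001]
```

Emit:
send_rows --moves '[[0,[0,0.002,0],[-0.002,0,0.001]],[0,[0,0.002,0],[-0.002,0,0.001]],[0,[0,0.002,0],[-0.002,0,0.001]]]'

```text
time: 5.48
position: [0.6253, -0.026, 0.1149]
ee_rot: [-0.188, 1.56, 0.181]
force: [3.8, -9.2, -2.4]
grip_width: 0.003
```

```bash
python3 st.py 1
```

```text
[-0.0634 -0.0208  0.1149] F case [1.55, -9.88, -2.44] 5.48
rot fix [-0.004  0.002  0.005]
```

Emit:
send_rows --moves '[[0,[0,0.002,0],[-0.002,0,0.001]],[0,[0,0.002,0],[-0.002,0,0.001]],[0,[0,0.002,0],[-0.002,0,0.001]]]'

```text
time: 5.73
position: [0.6249, -0.0243, 0.1149]
ee_rot: [-0.193, 1.558, 0.181]
force: [3.8, -8.6, -2.1]
grip_width: -0.001
```

```bash
python3 st.py 1
```

```text
[-0.0634 -0.019   0.1149] F case [1.64, -9.24, -2.09] 5.73
rot fix [-0.     0.004  0.008]
```

Emit:
send_rows --moves '[[0,[0,0.002,0],[0,0.001,0.003]],[0,[0,0.002,0],[0,0.001,0.003]],[0,[0,0.002,0],[0,0.001,0.003]]]'

```text
time: 5.98
position: [0.6244, -0.0225, 0.1149]
ee_rot: [-0.19, 1.559, 0.181]
force: [3.5, -10.3, -2.6]
grip_width: -0.0
```

```bash
python3 st.py 1
```

```text
[-0.0634 -0.0172  0.1149] F case [0.96, -10.8, -2.64] 5.98
rot fix [-0.002  0.003  0.006]
```

Emit:
send_rows --moves '[[0,[0,0.002,0],[0,0.001,0.003]],[0,[0,0.002,0],[0,0.001,0.003]],[0,[0,0.002,0],[0,0.001,0.003]]]'

```text
time: 6.23
position: [0.6243, -0.0219, 0.115]
ee_rot: [-0.188, 1.561, 0.18]
force: [4.7, -13.3, -3.2]
grip_width: 0.004
```

```bash
python3 st.py 1
```

```text
[-0.0634 -0.0166  0.115 ] F case [1.39, -13.98, -3.16] 6.23
rot fix [-0.005  0.002  0.005]
```

Emit:
send_rows --moves '[[0,[0,0.002,0],[0,0.001,0.003]],[0,[0,0.002,0],[0,0.001,0.003]],[0,[0,0.002,0],[0,0.001,0.003]]]'

```text
time: 6.48
position: [0.6242, -0.022, 0.1149]
ee_rot: [-0.185, 1.562, 0.177]
force: [4.4, -13.7, -2.7]
grip_width: -0.001
```

```bash
python3 st.py 1
```

```text
[-0.0635 -0.0166  0.1149] F case [1.07, -14.34, -2.66] 6.48
rot fix [-0.008  0.001  0.005]
```

The force held steady at about 10 N, then rose to 14 N with no more travel. That is the rubber stop, with the tab about 15 mm from where it started. Now I'll back away and set up for the handle.

Emit:
send_rows --moves '[[0,[0,-0.006,0],[0,0,0]],[0,[0,-0.01,0],[0,0,0]],[0,[-0.02,-0.005,0],[0,0,0]],[0,[-0.03,0,0],[0,0,0]],[0,[-0.03,0,0],[0,0,0]]]'

```text
time: 6.9
position: [0.6268, -0.045, 0.1901]
ee_rot: [-0.182, 1.574, 0.179]
force: [-0.2, 0.2, 0.1]
grip_width: -0.002
```

```bash
python3 st.py; cat >> h.py <<'E'
def LR(b): # pitch b: 0 level forward, pi/2 down
    x=CX*np.cos(b)-CZ*np.sin(b); return Rot(x,-CY)
def tcp(bar,b,off,beyond):
    n=CX*np.sin(b)+CZ*np.cos(b); x=CX*np.cos(b)-CZ*np.sin(b); return bar-n*off+x*beyond
E
python3 - <<'E'
from station import robot
from h import *
s=robot.sense(); b=np.pi/4
p=tcp(W(-.18,0,.087),b,.032,-.05); print(C(p))
plan(s,p+CZ*.09,LR(b),16)
c=robot.calibration("wrist"); cv2.imwrite("pics/w2.png",robot.get_image("wrist"))
E
```

```text
[-0.0664 -0.0396  0.1901] F case [-0.14, 0.23, 0.05] 6.9
[-2.37982756e-01  6.93889390e-18  9.97279221e-02]
total shift(tool) [ 0.0023  0.0382 -0.1719] rot deg [ 84.3 -35.5  35.8] rotvec [ 1.472 -0.619  0.625]
[0.0001, 0.0024, -0.0107],[0.092, -0.039, 0.039]
[-0.0002, 0.0014, -0.0109],[0.092, -0.039, 0.039]
[-0.0006, 0.0004, -0.0110],[0.092, -0.039, 0.039]
[-0.0010, -0.0006, -0.0109],[0.092, -0.039, 0.039]
[-0.0015, -0.0015, -0.0108],[0.092, -0.039, 0.039]
[-0.0020, -0.0024, -0.0105],[0.092, -0.039, 0.039]
[-0.0025, -0.0033, -0.0102],[0.092, -0.039, 0.039]
[-0.0030, -0.0041, -0.0097],[0.092, -0.039, 0.039]
[-0.0036, -0.0049, -0.0092],[0.092, -0.039, 0.039]
[-0.0041, -0.0055, -0.0086],[0.092, -0.039, 0.039]
[-0.0047, -0.0061, -0.0079],[0.092, -0.039, 0.039]
[-0.0052, -0.0066, -0.0071],[0.092, -0.039, 0.039]
[-0.0057, -0.0070, -0.0063],[0.092, -0.039, 0.039]
[-0.0062, -0.0073, -0.0054],[0.092, -0.039, 0.039]
[-0.0067, -0.0075, -0.0044],[0.092, -0.039, 0.039]
[-0.0072, -0.0076, -0.0035],[0.092, -0.039, 0.039]
```

View pics/w2.png

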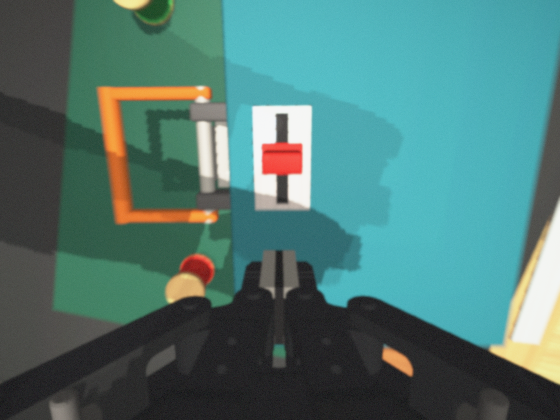

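The wrist view shows the red tab intact, now mid-slot at (282,158), with the handle still level at (113,155). Next I'll turn and go round to the front of the bar.

Emit:
send_rows --moves '[[0,[-0.003,0.002,-0.011],[0.092,-0.039,0.039]],[0,[-0.003,0.001,-0.011],[0.092,-0.039,0.039]],[0,[-0.002,0,-0.011],[0.092,-0.039,0.039]],[0,[-0.002,-0.001,-0.011],[0.092,-0.039,0.039]],[0,[-0.002,-0.002,-0.011],[0.092,-0.039,0.039]],[0,[-0.002,-0.002,-0.011],[0.092,-0.039,0.039]],[0,[-0.002,-0.003,-0.01],[0.092,-0.039,0.039]],[0,[-0.003,-0.004,-0.01],[0.092,-0.039,0.039]]]'

```text
time: 7.62
position: [0.5405, -0.0499, 0.2085]
ee_rot: [0.671, 1.223, -0.141]
force: [0.5, -0.1, -0.1]
grip_width: 0.0
```

```bash
python3 - <<'E'
from station import robot
from h import *
s=robot.sense(); b=np.pi/4
print(s["q"].round(2),C(s["position"]))
p=tcp(W(-.18,0,.087),b,.032,-.05); 
plan(s,p+CZ*.09,LR(b),9)
E
```

```text
[-0.32  0.16  1.81  0.45  0.94  0.01] [-0.15147385 -0.02393484  0.20851798]
total shift(tool) [-0.0146 -0.0453 -0.0784] rot deg [ 40.8 -16.2  16.3] rotvec [ 0.712 -0.283  0.284]
[-0.0016, -0.0050, -0.0087],[0.079, -0.031, 0.032]
[-0.0021, -0.0056, -0.0082],[0.079, -0.031, 0.032]
[-0.0025, -0.0062, -0.0077],[0.079, -0.031, 0.032]
[-0.0029, -0.0067, -0.0071],[0.079, -0.031, 0.032]
[-0.0034, -0.0071, -0.0065],[0.079, -0.031, 0.032]
[-0.0038, -0.0075, -0.0058],[0.079, -0.031, 0.032]
[-0.0042, -0.0078, -0.0050],[0.079, -0.031, 0.032]
[-0.0046, -0.0080, -0.0043],[0.079, -0.031, 0.032]
[-0.0050, -0.0082, -0.0035],[0.079, -0.031, 0.032]
```

Emit:
send_rows --moves '[[0,[-0.002,-0.006,-0.01],[0.089,-0.035,0.036]],[0,[-0.002,-0.006,-0.009],[0.089,-0.035,0.036]],[0,[-0.003,-0.007,-0.009],[0.089,-0.035,0.036]],[0,[-0.003,-0.008,-0.008],[0.089,-0.035,0.036]],[0,[-0.004,-0.008,-0.007],[0.089,-0.035,0.036]],[0,[-0.004,-0.008,-0.006],[0.089,-0.035,0.036]],[0,[-0.005,-0.008,-0.005],[0.089,-0.035,0.036]],[0,[-0.005,-0.008,-0.004],[0.08,-0.03,0.03]]]'

```text
time: 8.28
position: [0.4492, -0.0483, 0.1903]
ee_rot: [1.412, 0.751, -0.44]
force: [-0.7, 0.6, 0.9]
grip_width: -0.001
```

```bash
python3 - <<'E'
from station import robot
from h import *
s=robot.sense(); b=np.pi/4
print(s["q"].round(2),C(s["position"]))
p=tcp(W(-.18,0,.087),b,.032,-.05); 
plan(s,p,LR(b),4)
E
```

```text
[-0.43 -0.15  2.3   1.02  0.53  0.16] [-0.23984595 -0.00085904  0.19026048]
total shift(tool) [ 0.0644 -0.0637  0.0001] rot deg [-1.8  0.9 -0.8] rotvec [-0.031  0.015 -0.015]
[0.0161, -0.0159, 0.0000],[-0.008, 0.004, -0.004]
[0.0162, -0.0159, -0.0000],[-0.008, 0.004, -0.004]
[0.0162, -0.0158, -0.0001],[-0.008, 0.004, -0.004]
[0.0163, -0.0157, -0.0002],[-0.008, 0.004, -0.004]
```

Emit:
send_rows --moves '[[0,[0.016,-0.016,0],[-0.008,0.004,-0.004]],[0,[0.016,-0.016,0],[-0.008,0.004,-0.004]],[0,[0.016,-0.016,0],[-0.008,0.004,-0.004]],[0,[0.016,-0.016,0],[-0.008,0.004,-0.004]],[0,[0,0,0],[0,0,0]]]'

```text
time: 8.7
position: [0.4485, -0.0499, 0.099]
ee_rot: [1.382, 0.765, -0.432]
force: [0.3, 0.4, -0.3]
grip_width: -0.004
```

```bash
python3 - <<'E'
from station import robot
from h import *
s=robot.sense(); b=np.pi/4
print(s["q"].round(2),C(s["position"]).round(4))
cv2.imwrite("pics/w3.png",robot.get_image("wrist"));cv2.imwrite("pics/s3.png",cv2.resize(robot.get_image("side")[120:320,180:440],None,fx=3,fy=3))
bar=W(-.18,0,.087)
plan(s,tcp(bar,b,.032,-.05),LR(b),1)
plan(s,tcp(bar,b,.027,.016),LR(b),1)
E
```

```text
[-0.43  0.09  2.36  1.55  0.45 -0.48] [-0.2408 -0.0022  0.099 ]
total shift(tool) [ 0.0015  0.0025 -0.0023] rot deg [-0.   0.6 -0.3] rotvec [-0.001  0.01  -0.005]
[0.0015, 0.0025, -0.0023],[-0.001, 0.010, -0.005]
total shift(tool) [ 0.0675  0.0072 -0.003 ] rot deg [-0.   0.6 -0.3] rotvec [-0.001  0.01  -0.005]
[0.0675, 0.0072, -0.0030],[-0.001, 0.010, -0.005]
```

View pics/s3.png

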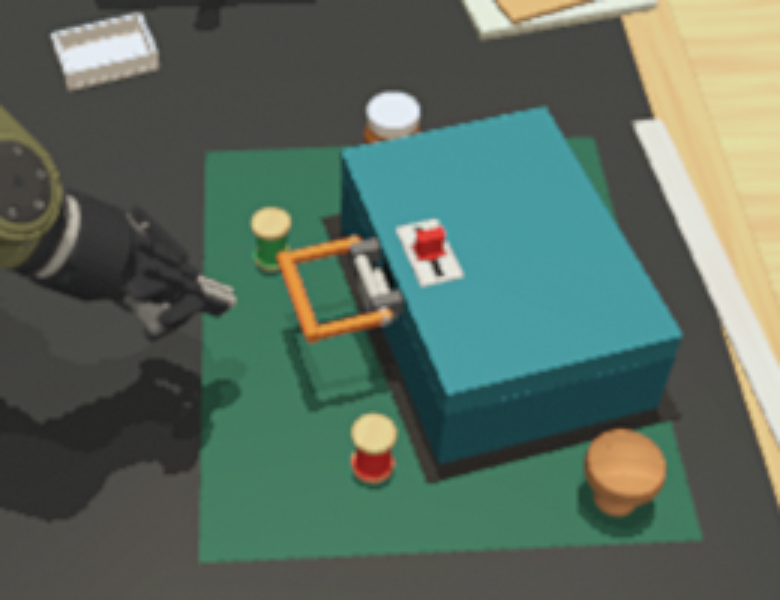

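View pics/w3.png

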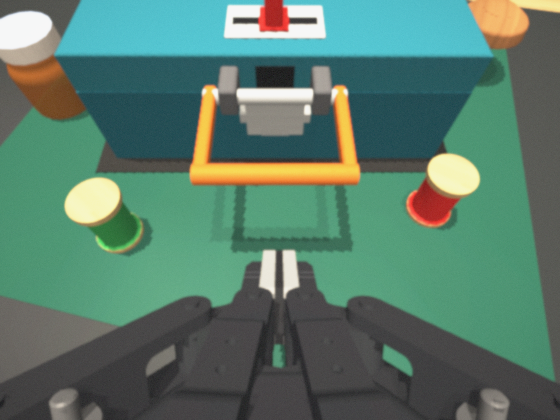

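The side view shows the shut fingers pitched 45° in front of the bar. The wrist view shows the bar at (275,173) centred ahead of the fingers, with both spools standing clear. Now I'll slide the fingers in under the bar.

Emit:
send_rows --moves '[[0,[0.016,0.001,-0.001],[0,0.004,-0.002]],[0,[0.016,0.001,-0.001],[0,0.003,-0.002]],[0,[0.016,0.001,-0.001],[0,0.003,-0.001]],[0,[0.014,0.001,0],[0,0,0]],[0,[0.004,0,0],[0,0,0]],[0,[0,0,0],[0,0,0]]]'

```text
time: 9.3
position: [0.5041, -0.0368, 0.068]
ee_rot: [1.391, 0.761, -0.42]
force: [-5.8, -0.7, -2.0]
grip_width: -0.003
```

```bash
python3 st.py; cat > lv.py <<'E'
import sys
from station import robot
from h import *
# args: phi lid beta off beyond n
phi,th,bd,off,bey=map(float,sys.argv[1:6]); n=int(sys.argv[6])
s=robot.sense(); b=np.radians(bd)
def barpt(phi,th):
    x=-118-62*np.cos(phi); z=87+62*np.sin(phi); a=100-x; c=z-75
    return W((100-a*np.cos(th)+c*np.sin(th))/1000,0,(75+a*np.sin(th)+c*np.cos(th))/1000)
R=Rn.from_rotvec(s["ee_rot"]).as_matrix()
xt=R[:,0]; bnow=np.degrees(np.arctan2(-xt@CZ,xt@CX)); nn=R[:,1]
contact=s["position"]-xt*bey+nn*off
print("pos",C(s["position"]).round(4),"beta",bnow.round(1),"F tool",(R.T@s["force"]).round(1),"q",s["q"].round(2),"implied bar",C(contact).round(4),"t",round(s["time"],2))
print("target bar",C(barpt(phi,th)).round(4))
plan(s,tcp(barpt(phi,th),b,off,bey),LR(b),n)
E
python3 lv.py 0 0 45 .017 .016 1
```

```text
[-0.1837 -0.0027  0.068 ] F case [-5.78, 0.69, -1.98] 9.3
pos [-0.1837 -0.0027  0.068 ] beta 44.1 F tool [-2.8 -5.4 -0.7] q [-0.34  0.28  2.25  1.82  0.41 -0.69] implied bar [-0.1834 -0.0027  0.0914] t 9.3
target bar [-0.18   0.     0.087]
total shift(tool) [ 0.0052 -0.001  -0.0027] rot deg [-0.2  0.3 -0.9] rotvec [-0.004  0.005 -0.017]
[0.0052, -0.0010, -0.0027],[-0.004, 0.005, -0.017]
```

```bash
python3 lv.py 0.2 0 45 .017 .012 3
```

```text
pos [-0.1837 -0.0027  0.068 ] beta 44.1 F tool [-2.8 -5.4 -0.7] q [-0.34  0.28  2.25  1.82  0.41 -0.69] implied bar [-0.1805 -0.0027  0.0886] t 9.3
target bar [-0.1788 -0.      0.0993]
total shift(tool) [-0.0065  0.0087 -0.0027] rot deg [-0.2  0.3 -0.9] rotvec [-0.004  0.005 -0.017]
[-0.0022, 0.0029, -0.0009],[-0.001, 0.002, -0.006]
[-0.0022, 0.0029, -0.0009],[-0.001, 0.002, -0.006]
[-0.0022, 0.0029, -0.0009],[-0.001, 0.002, -0.006]
```

Emit:
send_rows --moves '[[0,[-0.0015,0.002,-0.001],[0,0,-0.005]],[0,[-0.0015,0.002,-0.001],[0,0,-0.005]]]'

```text
time: 9.47
position: [0.5037, -0.0352, 0.0745]
ee_rot: [1.388, 0.768, -0.429]
force: [-0.9, -2.1, -0.6]
grip_width: 0.0
```

```bash
python3 lv.py 0.2 0 45 .017 .012 3
```

```text
pos [-0.1837 -0.001   0.0745] beta 44.6 F tool [-0.5 -1.4  1.8] q [-0.33  0.26  2.25  1.75  0.39 -0.61] implied bar [-0.1803 -0.001   0.0951] t 9.47
target bar [-0.1788 -0.      0.0993]
total shift(tool) [-0.002  0.004 -0.001] rot deg [-0.3  0.3 -0.4] rotvec [-0.005  0.005 -0.006]
[-0.0007, 0.0013, -0.0003],[-0.002, 0.002, -0.002]
[-0.0007, 0.0013, -0.0003],[-0.002, 0.002, -0.002]
[-0.0007, 0.0013, -0.0003],[-0.002, 0.002, -0.002]
```

The handle turns with about 1.5 N, so it's free. Now I'll follow its arc.

```bash
python3 lv.py 0.6 0 45 .016 .012 6
```

```text
pos [-0.1837 -0.001   0.0745] beta 44.6 F tool [-0.5 -1.4  1.8] q [-0.33  0.26  2.25  1.75  0.39 -0.61] implied bar [-0.181  -0.001   0.0944] t 9.47
target bar [-0.1692 -0.      0.122 ]
total shift(tool) [-0.0111  0.0279 -0.0011] rot deg [-0.3  0.3 -0.4] rotvec [-0.005  0.005 -0.006]
[-0.0018, 0.0047, -0.0002],[-0.001, 0.001, -0.001]
[-0.0019, 0.0047, -0.0002],[-0.001, 0.001, -0.001]
[-0.0019, 0.0046, -0.0002],[-0.001, 0.001, -0.001]
[-0.0019, 0.0046, -0.0002],[-0.001, 0.001, -0.001]
[-0.0019, 0.0046, -0.0002],[-0.001, 0.001, -0.001]
[-0.0019, 0.0046, -0.0002],[-0.001, 0.001, -0.001]
```

Emit:
send_rows --moves '[[0,[-0.003,0.005,0],[-0.001,0.001,-0.001]],[0,[-0.003,0.005,0],[-0.001,0.001,-0.001]],[0,[-0.002,0.005,0],[-0.001,0.001,-0.001]],[0,[-0.002,0.005,0],[-0.001,0.001,-0.001]],[0,[-0.001,0.005,0],[-0.001,0.001,-0.001]]]'

```text
time: 9.88
position: [0.5113, -0.0341, 0.1069]
ee_rot: [1.385, 0.772, -0.428]
force: [-0.1, 0.4, -1.2]
grip_width: 0.001
```

```bash
python3 lv.py 1.0 0 45 .016 .012 5
```

```text
pos [-0.1761 -0.0017  0.1069] beta 44.8 F tool [ 0.8 -0.9 -0.5] q [-0.32  0.18  2.22  1.5   0.38 -0.34] implied bar [-0.1734 -0.0017  0.1267] t 9.88
target bar [-0.1515  0.      0.1392]
total shift(tool) [ 0.0067  0.0242 -0.0017] rot deg [-0.1  0.2 -0.2] rotvec [-0.001  0.003 -0.004]
[0.0013, 0.0048, -0.0003],[-0.000, 0.001, -0.001]
[0.0013, 0.0048, -0.0003],[-0.000, 0.001, -0.001]
[0.0013, 0.0048, -0.0003],[-0.000, 0.001, -0.001]
[0.0013, 0.0048, -0.0003],[-0.000, 0.001, -0.001]
[0.0013, 0.0048, -0.0003],[-0.000, 0.001, -0.001]
```

Emit:
send_rows --moves '[[0,[0.002,0.005,-0.001],[0,0,0]],[0,[0.002,0.005,0],[0,0,0]],[0,[0.002,0.005,0],[0,0,0]],[0,[0.002,0.005,0],[0,0,0]],[0,[0.003,0.004,0],[0,0,0]]]'

```text
time: 10.3
position: [0.5344, -0.029, 0.125]
ee_rot: [1.386, 0.762, -0.426]
force: [-2.0, 0.4, -0.6]
grip_width: -0.001
```

```bash
python3 lv.py 1.4 0 45 .016 .014 5
```

```text
pos [-0.1524 -0.0022  0.125 ] beta 44.4 F tool [-0.9 -1.7 -0.9] q [-0.28  0.18  2.16  1.39  0.36 -0.19] implied bar [-0.1512 -0.0021  0.1462] t 10.3
target bar [-0.1285 -0.      0.1481]
total shift(tool) [ 0.0147  0.0171 -0.0024] rot deg [-0.1  0.5 -0.6] rotvec [-0.001  0.009 -0.011]
[0.0029, 0.0034, -0.0005],[-0.000, 0.002, -0.002]
[0.0029, 0.0034, -0.0005],[-0.000, 0.002, -0.002]
[0.0029, 0.0034, -0.0005],[-0.000, 0.002, -0.002]
[0.0029, 0.0034, -0.0005],[-0.000, 0.002, -0.002]
[0.0029, 0.0034, -0.0005],[-0.000, 0.002, -0.002]
```

Emit:
send_rows --moves '[[0,[0.004,0.003,0],[0,0.002,-0.003]],[0,[0.004,0.003,0],[0,0.002,-0.002]],[0,[0.004,0.003,0],[0,0.002,-0.002]],[0,[0.004,0.003,0],[0,0.002,-0.002]]]'

```text
time: 10.63
position: [0.555, -0.0248, 0.1251]
ee_rot: [1.385, 0.772, -0.427]
force: [-1.4, 0.0, 0.3]
grip_width: 0.002
```

```bash
python3 lv.py 1.5 0 45 .016 .016 3;  python3 - <<'E'
from station import robot
import cv2
cv2.imwrite("pics/w4.png",robot.get_image("wrist"));cv2.imwrite("pics/s4.png",cv2.resize(robot.get_image("side")[120:320,180:440],None,fx=3,fy=3))
E
```

```text
pos [-0.1314 -0.0031  0.1251] beta 44.8 F tool [-1.2 -0.7 -0.4] q [-0.26  0.22  2.11  1.33  0.36 -0.11] implied bar [-0.1315 -0.003   0.1477] t 10.63
target bar [-0.1224  0.      0.1488]
total shift(tool) [ 0.0056  0.0072 -0.0031] rot deg [-0.1  0.1 -0.2] rotvec [-0.001  0.002 -0.004]
[0.0019, 0.0024, -0.0010],[-0.000, 0.001, -0.001]
[0.0019, 0.0024, -0.0010],[-0.000, 0.001, -0.001]
[0.0019, 0.0024, -0.0010],[-0.000, 0.001, -0.001]
```

View pics/s4.png

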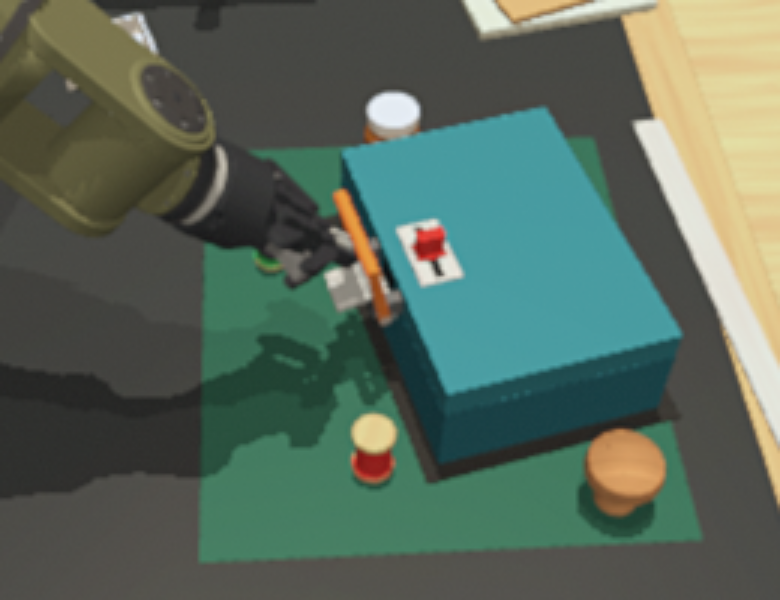

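View pics/w4.png

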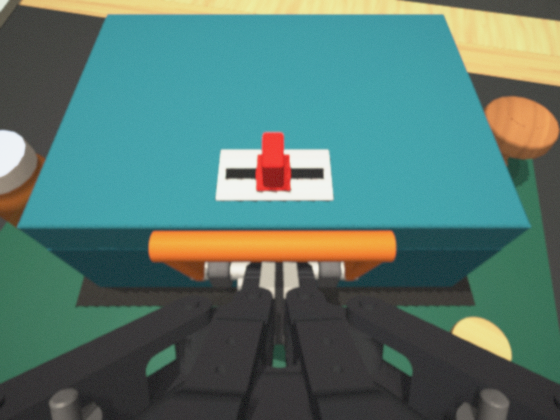

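The side view shows the handle nearly upright with its bar at about (360,240). The wrist view shows the bar level across the fingers at row 245, with the lid still shut. Next I'll press the bar to its stop and then lift.

Emit:
send_rows --moves '[[0,[0.003,0.003,-0.001],[0,0,0]],[0,[0.003,0.003,-0.001],[0,0,0]],[0,[0.002,0.002,-0.001],[0,0,0]]]'

```text
time: 10.98
position: [0.5653, -0.0192, 0.1237]
ee_rot: [1.385, 0.774, -0.43]
force: [-16.1, -6.2, -4.1]
grip_width: -0.001
```

```bash
python3 lv.py 1.5 0.1 45 .016 .016 5
```

```text
pos [-0.1201  0.      0.1237] beta 44.9 F tool [ -9.2 -14.9   2.3] q [-0.24  0.24  2.08  1.32  0.34 -0.09] implied bar [-0.1201  0.      0.1464] t 10.98
target bar [-0.1139  0.      0.1707]
total shift(tool) [-0.0128  0.0216 -0.    ] rot deg [-0.1  0.1 -0.1] rotvec [-0.002  0.003 -0.002]
[-0.0026, 0.0043, -0.0000],[-0.000, 0.001, -0.000]
[-0.0026, 0.0043, -0.0000],[-0.000, 0.001, -0.000]
[-0.0026, 0.0043, 0.0000],[-0.000, 0.001, -0.000]
[-0.0026, 0.0043, 0.0000],[-0.000, 0.001, -0.000]
[-0.0026, 0.0043, 0.0000],[-0.000, 0.001, -0.000]
```

The handle is at its stop. Now I'll raise the lid.

Emit:
send_rows --moves '[[0,[-0.003,0.004,0],[0,0,0]],[0,[-0.003,0.004,0],[0,0,0]],[0,[-0.002,0.005,0],[0,0,0]],[0,[-0.002,0.005,0],[0,0,0]]]'

```text
time: 11.32
position: [0.568, -0.0175, 0.1378]
ee_rot: [1.384, 0.783, -0.44]
force: [-7.5, -6.3, -5.1]
grip_width: 0.0
```

```bash
python3 lv.py 1.5 0.2 50 .016 .016 6
```

```text
pos [-0.1171  0.001   0.1378] beta 45.6 F tool [-2.5 -9.8  4.4] q [-0.23  0.22  2.06  1.17  0.35  0.08] implied bar [-0.1169  0.001   0.1604] t 11.32
target bar [-0.1033 -0.      0.1916]
total shift(tool) [-0.014   0.0303  0.0009] rot deg [-0.3  0.1 -4.4] rotvec [-0.005  0.001 -0.077]
[-0.0023, 0.0051, 0.0001],[-0.001, 0.000, -0.013]
[-0.0024, 0.0050, 0.0001],[-0.001, 0.000, -0.013]
[-0.0025, 0.0050, 0.0002],[-0.001, 0.000, -0.013]
[-0.0025, 0.0050, 0.0002],[-0.001, 0.000, -0.013]
[-0.0026, 0.0049, 0.0002],[-0.001, 0.000, -0.013]
[-0.0027, 0.0049, 0.0002],[-0.001, 0.000, -0.013]
```

Emit:
send_rows --moves '[[0,[-0.002,0.006,0],[0,0,-0.01]],[0,[-0.002,0.006,0],[0,0,-0.01]],[0,[-0.002,0.006,0],[0,0,-0.01]],[0,[-0.002,0.006,0],[0,0,-0.01]],[0,[-0.002,0.006,0],[0,0,-0.01]]]'

```text
time: 11.73
position: [0.5771, -0.0145, 0.1581]
ee_rot: [1.365, 0.833, -0.494]
force: [-14.4, -5.5, -0.8]
grip_width: 0.002
```

```bash
python3 lv.py 1.5 0.35 52 .016 .016 6;  python3 - <<'E'
from station import robot
import cv2
cv2.imwrite("pics/w5.png",robot.get_image("wrist"));cv2.imwrite("pics/s5.png",cv2.resize(robot.get_image("side")[120:320,180:440],None,fx=3,fy=3))
E
```

```text
pos [-0.1075  0.0018  0.1581] beta 49.5 F tool [ -9.3 -12.1   2. ] q [-0.21  0.2   1.99  0.79  0.41  0.49] implied bar [-0.1058  0.0016  0.1807] t 11.73
target bar [-0.0836  0.      0.2206]
total shift(tool) [-0.0167  0.0421  0.0014] rot deg [-0.5 -0.  -2.5] rotvec [-0.009 -0.001 -0.043]
[-0.0028, 0.0070, 0.0002],[-0.002, -0.000, -0.007]
[-0.0028, 0.0070, 0.0002],[-0.002, -0.000, -0.007]
[-0.0029, 0.0070, 0.0002],[-0.002, -0.000, -0.007]
[-0.0029, 0.0070, 0.0003],[-0.002, -0.000, -0.007]
[-0.0030, 0.0069, 0.0003],[-0.002, -0.000, -0.007]
[-0.0030, 0.0069, 0.0003],[-0.002, -0.000, -0.007]
```

View pics/s5.png

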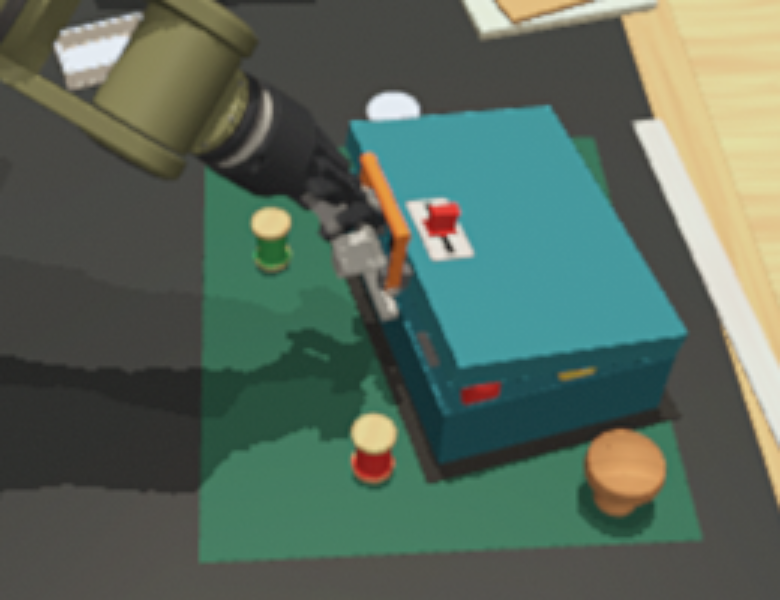

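View pics/w5.png

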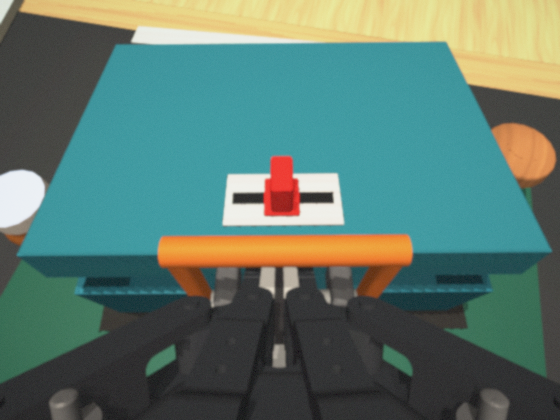

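The lid is rising: the side view shows a gap along the front seam, and the handle is upright. I'll continue along the lid's arc.

Emit:
send_rows --moves '[[0,[-0.003,0.007,0],[-0.001,0,-0.012]],[0,[-0.003,0.008,0],[-0.001,0,-0.012]],[0,[-0.003,0.008,0],[-0.001,0,-0.012]],[0,[-0.003,0.008,0],[-0.001,0,-0.012]],[0,[-0.003,0.008,0],[-0.001,0,-0.012]],[0,[-0.003,0.008,0],[-0.001,0,-0.012]]]'

```text
time: 12.33
position: [0.5974, -0.0093, 0.1946]
ee_rot: [1.328, 0.903, -0.563]
force: [-7.0, -3.7, -3.8]
grip_width: 0.002
```

```bash
python3 lv.py 1.5 0.5 58 .016 .016 6
```

```text
pos [-0.0866  0.002   0.1946] beta 54.9 F tool [-1.3 -8.4  2. ] q [-0.17  0.2   1.85  0.45  0.57  0.85] implied bar [-0.0827  0.0018  0.2169] t 12.33
target bar [-0.0598  0.      0.2464]
total shift(tool) [-0.0119  0.0349  0.0017] rot deg [-0.3 -0.2 -3.1] rotvec [-0.006 -0.004 -0.054]
[-0.0020, 0.0058, 0.0003],[-0.001, -0.001, -0.009]
[-0.0020, 0.0058, 0.0003],[-0.001, -0.001, -0.009]
[-0.0021, 0.0058, 0.0003],[-0.001, -0.001, -0.009]
[-0.0021, 0.0058, 0.0003],[-0.001, -0.001, -0.009]
[-0.0022, 0.0057, 0.0003],[-0.001, -0.001, -0.009]
[-0.0022, 0.0057, 0.0003],[-0.001, -0.001, -0.009]
```

Emit:
send_rows --moves '[[0,[-0.003,0.008,0],[-0.001,0,-0.01]],[0,[-0.003,0.008,0],[-0.001,0,-0.01]],[0,[-0.003,0.008,0],[-0.001,0,-0.01]],[0,[-0.003,0.008,0],[-0.001,0,-0.01]],[0,[-0.003,0.008,0],[-0.001,0,-0.01]],[0,[-0.003,0.008,0],[-0.001,0,-0.01]]]'

```text
time: 12.83
position: [0.6234, -0.0023, 0.2284]
ee_rot: [1.293, 0.966, -0.625]
force: [-2.8, -1.8, -6.4]
grip_width: 0.005
```

```bash
python3 lv.py 1.5 0.65 64 .016 .016 6;  python3 - <<'E'
from station import robot
import cv2
cv2.imwrite("pics/w6.png",robot.get_image("wrist"));cv2.imwrite("pics/s6.png",cv2.resize(robot.get_image("side")[120:320,180:440],None,fx=3,fy=3))
E
```

```text
pos [-0.0596  0.0027  0.2284] beta 59.7 F tool [ 4.  -6.   1.1] q [-0.14  0.23  1.69  0.29  0.74  1.03] implied bar [-0.0539  0.0025  0.2503] t 12.83
target bar [-0.0323  0.      0.2684]
total shift(tool) [-0.0061  0.0266  0.0026] rot deg [-0.1 -0.5 -4.3] rotvec [-0.002 -0.008 -0.074]
[-0.0010, 0.0044, 0.0004],[-0.000, -0.001, -0.012]
[-0.0011, 0.0044, 0.0004],[-0.000, -0.001, -0.012]
[-0.0011, 0.0044, 0.0004],[-0.000, -0.001, -0.012]
[-0.0012, 0.0044, 0.0004],[-0.000, -0.001, -0.012]
[-0.0012, 0.0044, 0.0004],[-0.000, -0.001, -0.012]
[-0.0013, 0.0044, 0.0004],[-0.000, -0.001, -0.012]
```

View pics/s6.png

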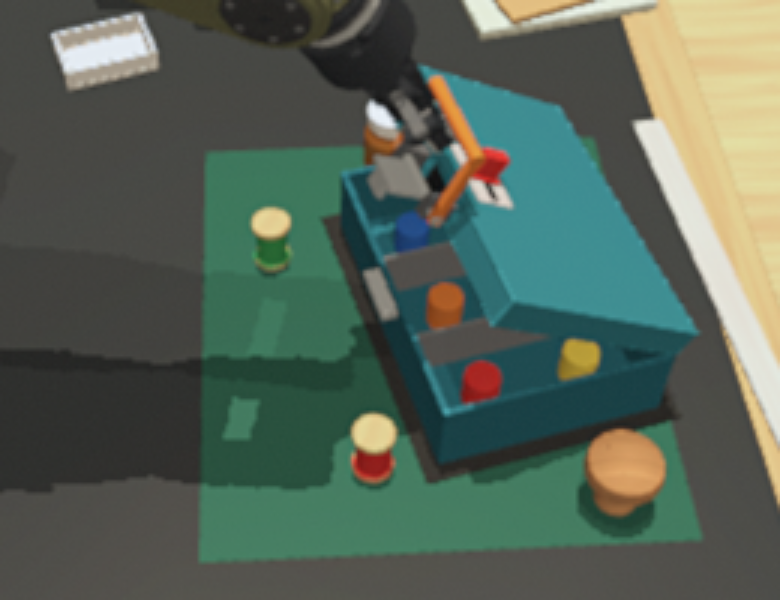

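View pics/w6.png

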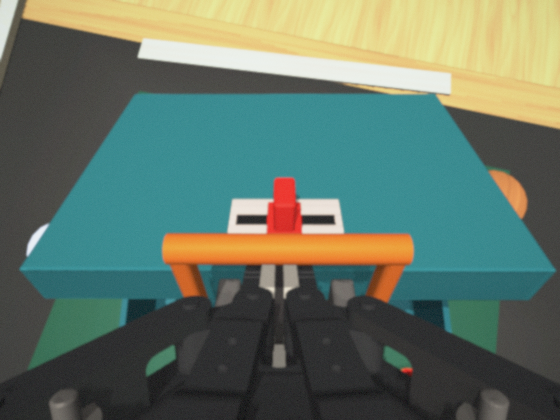

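The lid stands at about 0.5 rad with the handle at its stop. I'll go on to about 0.78.

Emit:
send_rows --moves '[[0,[-0.001,0.008,0.001],[0,-0.002,-0.015]],[0,[-0.001,0.008,0],[0,-0.002,-0.015]],[0,[-0.001,0.008,0],[0,-0.001,-0.015]],[0,[-0.001,0.008,0],[0,-0.001,-0.015]],[0,[-0.001,0.008,0],[0,-0.001,-0.015]],[0,[-0.001,0.008,0],[0,-0.001,-0.015]]]'

```text
time: 13.43
position: [0.6595, 0.0064, 0.254]
ee_rot: [1.249, 1.03, -0.703]
force: [-7.1, -3.4, 1.5]
grip_width: 0.001
```

```bash
python3 lv.py 1.5 0.8 70 .016 .016 4
```

```text
pos [-0.0225  0.0026  0.254 ] beta 65.4 F tool [-4.6 -6.3  1.6] q [-0.1   0.32  1.49  0.18  0.93  1.16] implied bar [-0.0147  0.0025  0.2752] t 13.43
target bar [-0.002  0.     0.286]
total shift(tool) [-0.0058  0.0148  0.0026] rot deg [-0.1 -0.2 -4.6] rotvec [-0.001 -0.003 -0.081]
[-0.0015, 0.0037, 0.0006],[-0.000, -0.001, -0.020]
[-0.0015, 0.0037, 0.0006],[-0.000, -0.001, -0.020]
[-0.0016, 0.0036, 0.0006],[-0.000, -0.001, -0.020]
[-0.0017, 0.0036, 0.0006],[-0.000, -0.001, -0.020]
```

Emit:
send_rows --moves '[[0,[-0.002,0.006,0],[0,0,-0.02]],[0,[-0.002,0.006,0],[0,0,-0.02]],[0,[0,0,0],[0,0,0]]]'

```text
time: 13.68
position: [0.6683, 0.0089, 0.2607]
ee_rot: [1.229, 1.062, -0.737]
force: [-0.1, -0.2, -1.0]
grip_width: -0.003
```

```bash
python3 lv.py 1.5 0.8 70 .016 .016 1;  python3 - <<'E'
from station import robot
import cv2
cv2.imwrite("pics/w7.png",robot.get_image("wrist"));cv2.imwrite("pics/s7.png",cv2.resize(robot.get_image("side")[120:320,180:440],None,fx=3,fy=3))
E
```

```text
pos [-0.0134  0.003   0.2607] beta 68.0 F tool [ 0.9 -0.6  0.2] q [-0.09  0.36  1.42  0.15  1.01  1.19] implied bar [-0.0045  0.0029  0.2816] t 13.68
target bar [-0.002  0.     0.286]
total shift(tool) [-0.0037  0.0035  0.0029] rot deg [-0.  -0.2 -2. ] rotvec [-0.001 -0.004 -0.036]
[-0.0037, 0.0035, 0.0029],[-0.001, -0.004, -0.036]
```

View pics/s7.png

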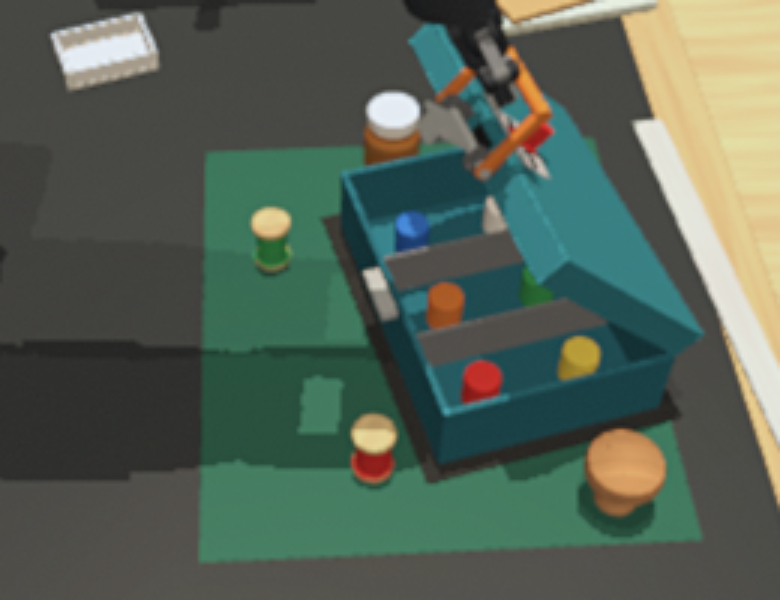

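The lid stands at about 0.77 rad (44°) with almost no contact force. The handle is at its stop. Now I'll back the fingers off the bar and withdraw.

Emit:
send_rows --moves '[[0,[0,-0.003,0],[0,0,0]],[0,[-0.003,-0.006,0],[0,0,0]],[0,[-0.015,-0.006,0],[0,0,0]],[0,[-0.025,-0.01,0],[0,0,0]],[0,[-0.03,-0.015,0],[0,0,0]],[0,[-0.03,-0.025,0],[0,0,0]],[0,[-0.02,-0.03,0],[0,0,0]],[0,[-0.01,-0.03,0],[0,0,0]]]'

```text
time: 14.45
position: [0.499, -0.0309, 0.3356]
ee_rot: [1.231, 1.06, -0.73]
force: [0.2, -0.7, 1.0]
grip_width: 0.001
```

```bash
python3 st.py;  python3 - <<'E'
from station import robot
import cv2
cv2.imwrite("pics/w8.png",robot.get_image("wrist"));cv2.imwrite("pics/s8.png",cv2.resize(robot.get_image("side")[120:320,180:440],None,fx=3,fy=3))
cv2.imwrite("pics/t8.png",robot.get_image("top"))
E
```

```text
[-0.1873  0.0043  0.3356] F case [0.06, -0.69, 0.98] 14.45
```

View pics/s8.png

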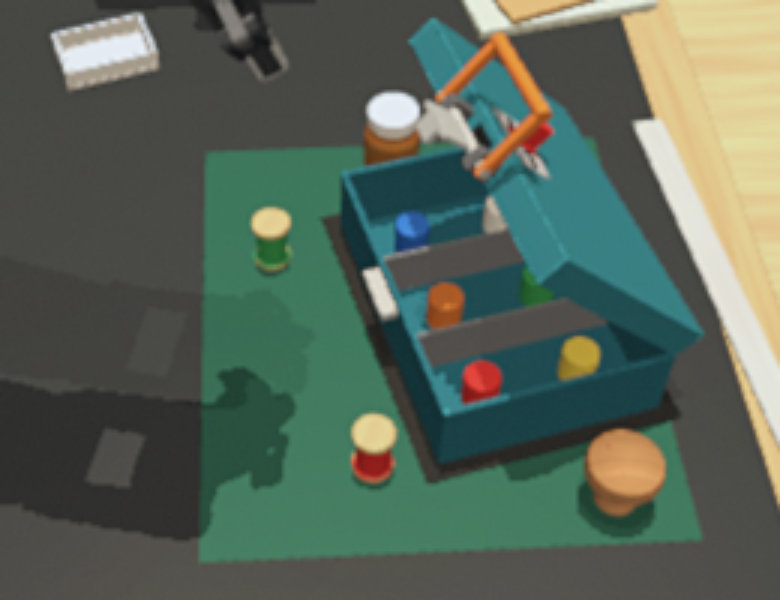

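View pics/w8.png

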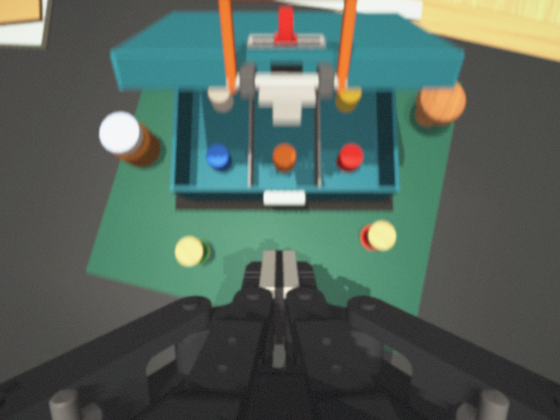

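```bash
python3 - <<'E'
from station import robot
from h import *
cs=robot.calibration("side")
for th in (.6,.65,.7,.75,.8):
    o=[]
    for x,y,z in ((-100,-140,105),(-100,-140,75),(-118-62*np.cos(1.5),38,87+62*np.sin(1.5)),(-118-62*np.cos(1.5),-38,87+62*np.sin(1.5))):
        a=100-x;c=z-75
        P=W((100-a*np.cos(th)+c*np.sin(th))/1000,y/1000,(75+a*np.sin(th)+c*np.cos(th))/1000)
        u=proj(cs,P); o.append(((u-[180,120])*3).round(0).tolist())
    print(th,o)
E
```

```text
0.6 [[525.0, 291.0], [499.0, 318.0], [451.0, 78.0], [487.0, 144.0]]
0.65 [[535.0, 283.0], [508.0, 309.0], [463.0, 69.0], [500.0, 135.0]]
0.7 [[546.0, 274.0], [517.0, 300.0], [476.0, 60.0], [514.0, 126.0]]
0.75 [[558.0, 266.0], [527.0, 292.0], [489.0, 52.0], [527.0, 117.0]]
0.8 [[570.0, 258.0], [537.0, 283.0], [503.0, 44.0], [542.0, 109.0]]
```

View pics/t8.png

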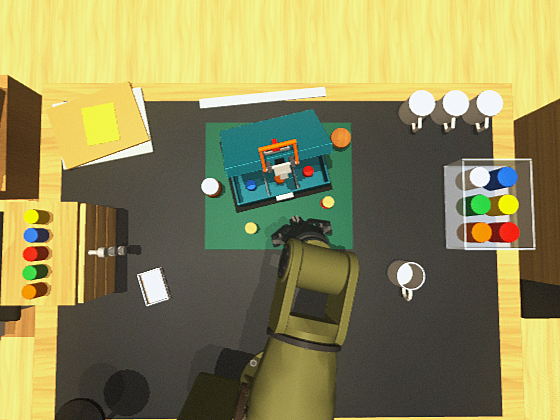

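The lid corner seen at (566,262) in the side crop matches about 0.78 rad (45°), and the bar ends fit the handle at its stop. In the top view the bystanders are at the same pixels as at the start. One short settling move, then I'll hand in.

Emit:
send_rows --moves '[[0,[-0.01,-0.02,0],[0,0,0]],[0,[0,0,0],[0,0,0]],[0,[0,0,0],[0,0,0]],[0,[0,0,0],[0,0,0]]]'

```text
time: 14.93
position: [0.4779, -0.0363, 0.336]
ee_rot: [1.233, 1.058, -0.731]
force: [0.3, 0.2, -0.1]
grip_width: -0.0
```

```bash
python3 - <<'E'
from station import robot
print(robot.hand_in(), robot.sense()["force"])
E
```

```text
the job is handed in; nothing more can be done
the job is handed in; nothing more can be done
```

The case is open and the job is handed in; the report came back with no verdict, as expected.

- **Tab:** I pushed it left with the shut fingers for about 15 mm. It slid at about 10 N, then stalled against the rubber stop as the force rose to about 14 N, well under the 25 N that would break it. The wrist picture afterwards showed it intact, mid-slot.
- **Handle:** it turned free at about 1.5 N. I swung it up to its stop with the fingers under the bar, pressing at up to about 17 N there.
- **Lid:** I raised it with the upright handle and then withdrew the fingers.

**Last checks:** The side view after letting go put the lid at about 0.78 rad (45°), with the handle at its upright stop. The top view showed the mug, jar, both spools, mushroom and tray at the same places as at the start, all standing. The robot was clear of everything, with forces near 0 N, and the time was about 15 s of the 59 s allowed. No check failed. Two things were slightly off: my first 1 mm pushes were too small to move the tab, and the fingers touched the underside of the bar a few millimetres earlier than planned, at about 6 N, with no harm seen.

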